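# Close and hold the split counting cell

## Task

Start the counter's delayed count by pressing its red start button fully down and letting it come back up. Then set the loose upper half of the counting cell on the dowels of the lower half, either way round, press it down against the spring pad until the two halves meet flush, and finish while still holding it pressed shut. Leave everything else on the desk where it is.

Things in the scene. Friction and masses are not known exactly. Their poses are not given: they have to be found in the camera images.
- upper_grip (a point): Centre of the blue grip bar on the loose upper half of the split counting cell, half-way up the bar; x along the bar, y across it, z up. The bar is 60 long (x), 20 wide (y), 44 high and stands on the middle of an aluminium plate 130 (x) x 70 (y) x 22 thick. The bar runs from 22 below this point (plate top) to 22 above it. The plate has two 14 mm through holes on its x axis, 47 either side of the centre. Whole half about 0.25 kg. It starts lying flat on the desk, plate down.
- upper_face (a point): Centre of the flat underside (mating face) of the upper half, 44 below upper_grip; same axes.
- lower_face (a point): Centre of the flat top (mating face) of the fixed lower half, 50 above the desk; z up, x along the line of the dowels. The lower half is an aluminium body 130 (x) x 70 (y), on a black foot plate 170 x 100. Two steel dowels, 12 in diameter, stand 47 either side of this point along x and rise 20 above the face; their top 8 mm taper to 5. The halves fit either way round (half turn). When they are home this point and upper_face coincide.
- pad (a joint): Black round spring pad with yellow sample disc (34 diameter) in the middle of the lower half. 0 = free, its top 6 mm above the mating face; grows in metres as it is pressed down (spring about 5.6 N at 0, 9.8 N at 0.006, where the mating faces meet). The upper half's weight alone does not push it down.
- start_top (a point): Centre of the top of the round red start button (28 diameter) on top of the fixed grey counter (150 x 110 x 60 high); z up. Pressed straight down.
- start (a joint): Travel of the start button in metres: 0 = up, 0.006 = fully down; springs back, about 5 N fully down.
- marker_green: Flat green highlighter with black cap, 122 x 24 x 16, lying down; a bystander, to be left alone. Sizes in mm, origin at the centre of its underside.
- marker_yellow: Flat yellow highlighter with black cap, 122 x 24 x 16, lying down; a bystander, to be left alone. Sizes in mm, origin at the centre of its underside.
- tape: Roll of yellow tape lying flat, 90 diameter, 24 high; a bystander, to be left alone. Sizes in mm, origin at the centre of its underside.
- film: Upright roll of white film, 68 diameter, 100 high; a bystander, to be left alone. Sizes in mm, origin at the centre of its underside.
- bottle: Green bottle with red cap, 64 diameter, 200 high; a bystander, to be left alone. Sizes in mm, origin at the centre of its underside.
- tin: Flat steel tin, 60 diameter, 35 high; a bystander, to be left alone. Sizes in mm, origin at the centre of its underside.
- dispenser: Small blue tape dispenser, about 110 x 45 x 58 high; a bystander, to be left alone. Sizes in mm, origin at the centre of its underside.
- upper: The loose upper half as a whole; origin at upper_face.
- lower: The fixed lower half as a whole, with the spring pad; origin at the centre of the underside of its foot plate, 50 below lower_face.
Not all that is in view belongs to the job. What is shaped like the part that bears start_top but turquoise is not meant.

How it is judged:
By the outcome, as a careful person would: the job done as asked, in the order asked, and still so for the second after the job is handed in, while the arm keeps its last pose, push and grip.
It also fails if it takes over 54 s, if anything falls off the work surface, if the arm or the gripper's body presses on something with over 40 N, if the wrist force passes 120 N, or if a joint passes its speed limit or range.

## Robot

A 7-joint arm with a two-finger parallel gripper is mounted at the origin on the work surface. World frame = base frame: x ahead of the robot, y to its left, z up, the work surface at z = 0. Lengths are in m, angles in degrees, forces in N, time in s.
With the tool pointing down it reaches from about 0.425 to 0.875 m from the base axis. Payload 4.7 kg.
Tool frame: the origin (TCP) lies midway between the tips of the shut fingers; the grasp point (between the pads) lies 19 mm behind it; y points along the fingers, x is the direction in which the jaws open and shut, and the axes are right-handed (so a half turn about y gives the same grasp; the last joint's range is limited). The gripper opens to 87 mm and grips with 3 to 60 N. Pads are 19 mm wide; open, the fingers measure 117 mm over their backs; the gripper's body (75 mm by 190 mm) begins 51 mm behind the grasp point.
Start: joints at [76.095, 18.392, -4.016, 83.108, 1.295, 78.541, -3.26], TCP at [0.165, -0.629, 0.223] pointing down, gripper open.
Joint ranges: [-163.93, 163.93], [-17.29, 119.83], [-79.2, 71.16], [3.27, 140.29], [-89.18, 269.18], [5.43, 117.66], [-154.24, 154.24]. Speed limits (degrees/s): [147.25, 147.25, 180, 180, 180, 180, 180].

## Interface

Orientations are given as [roll, pitch, yaw] about the fixed x, y, z axes, in that order (R = Rz(yaw) Ry(pitch) Rx(roll)).
In Python, from cell import env gives the robot as it stands.
- The arm moves only by the tool carry_out, never from a script. Its argument "targets" is a list of rows, each a list of 2 entries, a list of its own where there are three numbers: the shift along the tool's x, y, z in mm, then the turn, a rotation vector about the tool's x, y, z in degrees. A call has 1 to 12 rows; each row shifts and turns the commanded pose from where the row before left it, along the tool's axes as they then stand; what a row does not reach is not made up. A row lasts 1/10 s, in which the tool goes at most 50 mm and 8.59 degrees, less where a joint would pass 70% of its speed; a pose out of reach is approached as far as the arm can. A call with a gripper value outside its range is refused whole. "jaw" is the opening, from 0 (shut) to 1 (fully open), set as the call begins (left out, the last holds). The fingers move at their own pace and stop on an object; "squeeze" is the grip in N (left out, the last holds). Time passes only in rows, so rows that do not move let the fingers close. It gives the time, the measured TCP pose, the force and the opening at its end, in the units of the state.
- env.get_obs(): the state, without advancing time (a new reading comes with each control period).
- env.read_camera(name): name is "scene" or "top"; returns the picture (400x640x3 uint8, red, green, blue); there is no depth.
- env.get_calibration(name): a dict with "fx", "fy", "cx", "cy" (pixels), "R" (3x3) and "t" (3): a world point X has camera coordinates R X + t. Camera axes: x right, y down, z forward; pixel columns grow to the right and rows downward; lengths in m; the calibration is good to about 2 mm. A picture is of the moment at which its call begins. get_calibration takes no time and is no camera call.
- env.sign_off(): hands the job in, once; it reports no verdict.
Trained networks look in the newest picture that a camera, given by its name, has taken for a name from the list of things; names that differ only in an ending like _2 or _b are one class to them, and where a whole thing is asked for, a point or a joint stands for the part that bears it (a point fixed in the world has none). Each returns a list of dicts, best first, with "p" (0 to 1); they miss things now and then, are a little off and sometimes report something else, mostly with a low value. They report only what shows in the picture. A call takes as long as a camera call. They do not tell look-alikes from the thing itself.
- env.outline_of(camera, label): "mask" (400x640 bool, what is visible of it) and "xy" ([column, row] in pixels, amid what is visible of it).
The state is a dict: "time_s": time; "qpos": joint angles; "joint_velocities": joint speeds; "effort": joint torques, N m; "tool_pos": TCP position; "tool_rot": TCP orientation; "force": force on the tool from outside, world axes, zero at the start; "wrist_torque": the same for the moment, N m; "grip_width": finger opening in m.
Only numpy, scipy, OpenCV 4.12 (cv2) and the standard library are available. Lean on these libraries where they do the work, as an engineer would, in place of code of your own. Each camera call takes 0.05 s, during which the arm holds its last target.

## Working session

There is one attempt and no reset: what is moved stays moved. The work goes in short steps, Python scripts to look and compute and a tool call to move; the robot and the scene stay as the last step left them, time stands still between calls to the robot, and variables do not carry over. Pictures are saved under pics/ and viewed, and the job is handed in when it is done.

Besides the shell and the picture viewer there is one more tool, called after "Call:" by a JSON object that holds its "api" and its "payload", one argument or row to a line. carry_out: Moves the arm, as the interface text tells. Its arguments: {"type":"object","properties":{"targets":{"type":"array","items":{"type":"array"}},"jaw":{"type":"number"},"squeeze":{"type":"number"}},"required":["targets"]}

```bash
ls; mkdir -p pics; python3 - <<'E'
from cell import env
import cv2,numpy as np
o=env.get_obs()
for k,v in o.items(): print(k,np.round(v,4))
for n in("scene","top"):
    im=env.read_camera(n); cv2.imwrite(f"pics/{n}0.png",im[:,:,::-1])
    c=env.get_calibration(n); print(n,c)
E
```

```text
pics
time_s 0.0
qpos [76.0948 18.4376 -4.0168 83.1748  1.2954 78.5393 -3.259 ]
joint_velocities [ 0.0735 -0.0831 -0.0346 -0.0406  0.0619  0.0534 -0.0549]
effort [ 1.00000e-04 -4.91292e+01 -4.03800e-01 -3.12526e+01 -6.40000e-02
  4.38000e-02  1.00000e-04]
tool_pos [ 0.1649 -0.6282  0.2215]
tool_rot [-90.0057   0.1064 -75.2827]
force [ 0.1995  0.0277 -1.0676]
wrist_torque [0.0224 0.0379 0.0325]
grip_width 0.087
scene {'fx': 425.5721521653296, 'fy': 425.5721521653296, 'cx': 317.9749905766117, 'cy': 190.61505785265712, 'R': array([[ 0.54018012,  0.84153001,  0.00571769],
       [ 0.67471378, -0.42901976, -0.60058585],
       [-0.50295801,  0.32828234, -0.79953983]]), 't': array([-0.31363431, -0.30732985,  1.35170127])}
top {'fx': 362.6627250854831, 'fy': 362.6627250854831, 'cx': 315.35638999033586, 'cy': 208.2509324180234, 'R': array([[ 0.00828869, -0.99938996,  0.03392654],
       [-0.98100336, -0.01470271, -0.1934328 ],
       [ 0.19381361, -0.03167875, -0.98052677]]), 't': array([-0.01239202,  0.54802929,  0.81481509])}
```

View pics/scene0.png

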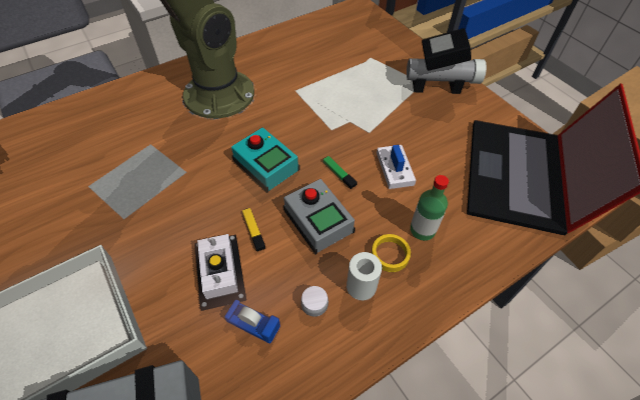

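View pics/top0.png

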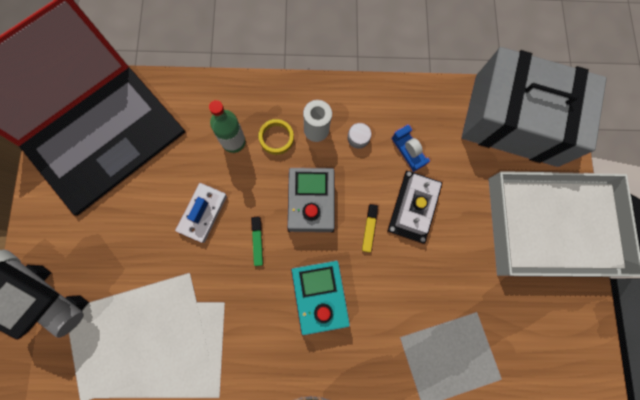

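```bash
cat > h.py <<'E'
from cell import env
import cv2,numpy as np
from scipy.optimize import minimize,least_squares
C={n:env.get_calibration(n) for n in("scene","top")}
def proj(n,X):
    c=C[n];P=np.atleast_2d(X)@c["R"].T+c["t"]
    return np.c_[c["fx"]*P[:,0]/P[:,2]+c["cx"],c["fy"]*P[:,1]/P[:,2]+c["cy"]]
def onplane(n,uv,z):
    c=C[n];d=c["R"].T@np.array([(uv[0]-c["cx"])/c["fx"],(uv[1]-c["cy"])/c["fy"],1]);o=-c["R"].T@c["t"]
    return o+d*(z-o[2])/d[2]
def tri(uvs):
    A=[];b=[]
    for n,uv in uvs.items():
        c=C[n];d=c["R"].T@np.array([(uv[0]-c["cx"])/c["fx"],(uv[1]-c["cy"])/c["fy"],1]);d/=np.linalg.norm(d);o=-c["R"].T@c["t"]
        M=np.eye(3)-np.outer(d,d);A.append(M);b.append(M@o)
    return np.linalg.lstsq(np.vstack(A),np.hstack(b),rcond=None)[0]
def box(cx,cy,z0,z1,lx,ly): return np.array([[cx+sx*lx/2,cy+sy*ly/2,z] for sx in(-1,1) for sy in(-1,1) for z in(z0,z1)])
def place(P,x,y,yaw):
    c,s=np.cos(yaw),np.sin(yaw);return P@np.array([[c,-s,0],[s,c,0],[0,0,1]]).T+[x,y,0]
E
python3 - <<'E'
from h import *
import pickle
M={}
for n in C:
    env.read_camera(n)
    for l in["start_top","start","upper","upper_grip","lower","pad","marker_green","marker_yellow","tape","film","bottle","tin","dispenser"]:
        r=env.outline_of(n,l); M[n,l]=[(d["p"],d["xy"],d["mask"]) for d in r]
        print(n,l,[(round(float(d["p"]),2),np.round(d["xy"],1).tolist(),int(d["mask"].sum())) for d in r])
pickle.dump(M,open("m.pkl","wb"))
for n in C:
    im=cv2.imread(f"pics/{n}0.png")
    rs={"scene":[(311,200),(397,165),(218,268)],"top":[(312,205),(200,212),(416,205)]}[n]
    cv2.imwrite(f"pics/{n}_crop.png",np.hstack([cv2.resize(im[v-44:v+44,u-44:u+44],(264,264),interpolation=cv2.INTER_CUBIC) for u,v in rs]))
E
```

```text
scene start_top [(0.39, [315.8, 191.1], 82)]
scene start [(0.54, [311.2, 193.7], 109), (0.53, [254.0, 140.3], 82)]
scene upper [(0.75, [394.9, 171.3], 1233)]
scene upper_grip [(0.81, [392.6, 169.3], 1190), (0.74, [214.8, 261.5], 231)]
scene lower [(0.78, [218.6, 271.5], 3110)]
scene pad [(0.73, [216.7, 263.5], 222)]
scene marker_green [(0.58, [339.9, 170.4], 309)]
scene marker_yellow [(0.96, [252.3, 231.3], 423), (0.52, [217.7, 271.8], 3017)]
scene tape [(0.87, [398.5, 243.4], 586), (0.18, [315.4, 296.2], 639)]
scene film [(0.85, [364.5, 271.2], 1361), (0.41, [316.2, 192.1], 98), (0.21, [394.9, 170.9], 1156)]
scene bottle [(0.68, [427.8, 211.9], 1596)]
scene tin [(0.82, [318.2, 298.2], 634), (0.69, [393.7, 169.4], 1139), (0.32, [341.8, 171.4], 406)]
scene dispenser [(0.94, [254.2, 320.1], 1300)]
top start_top [(0.57, [309.2, 211.3], 127), (0.5, [224.5, 127.4], 1218), (0.15, [407.4, 147.6], 849)]
top start [(0.53, [324.2, 312.3], 153), (0.43, [311.4, 214.1], 111)]
top upper [(0.86, [201.6, 215.4], 1674)]
top upper_grip [(0.74, [415.3, 204.1], 2566), (0.7, [203.3, 213.7], 1679)]
top lower [(0.95, [417.0, 206.9], 2656), (0.59, [271.7, 127.2], 549)]
top pad [(0.6, [421.1, 202.8], 174)]
top marker_green [(0.68, [255.8, 237.4], 403)]
top marker_yellow []
top tape [(0.72, [277.8, 124.3], 462)]
top film [(0.91, [314.1, 116.0], 987)]
top bottle [(0.56, [224.1, 130.4], 1222)]
top tin [(0.78, [357.9, 135.7], 431)]
top dispenser [(0.94, [408.7, 149.0], 875), (0.65, [205.2, 212.1], 1683), (0.28, [223.9, 129.3], 1263)]
```

View pics/scene_crop.png

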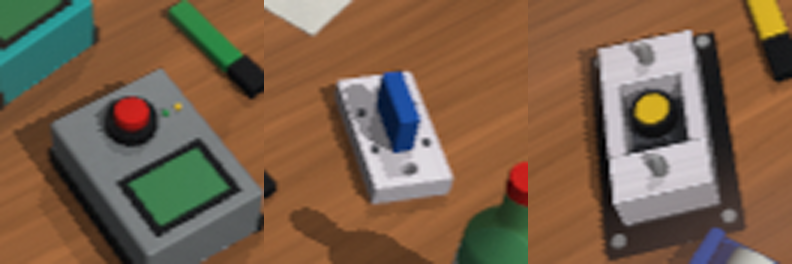

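View pics/top_crop.png

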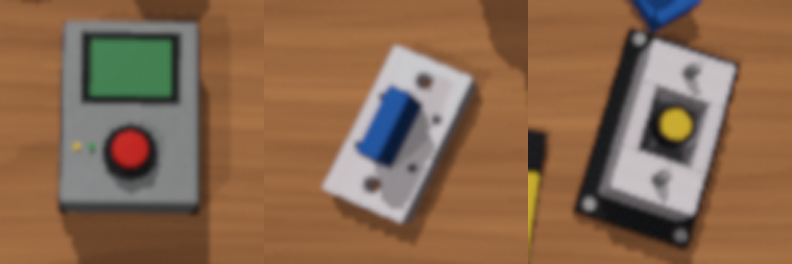

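```bash
cat >> h.py <<'E'
def roi(im,c,r):
    m=np.zeros(im.shape[:2],bool);m[c[1]-r:c[1]+r,c[0]-r:c[0]+r]=1;return m
def hsv(im): return cv2.cvtColor(im,cv2.COLOR_RGB2HSV)
def rend(n,hulls,S=8):
    m=np.zeros((400,640),np.uint8);out=None
    big=None
    acc=np.zeros((400*4,640*4),np.uint8)
    for P in hulls:
        p=(proj(n,P)+.5)*4-.5
        h=cv2.convexHull(np.round(p*16).astype(np.int32))
        cv2.fillConvexPoly(acc,h,255,shift=4)
    return cv2.resize(acc,(640,400),interpolation=cv2.INTER_AREA)/255.
def fit(masks,hullf,x0):
    def cost(p):
        return sum(np.abs(rend(n,hullf(p))-m).sum() for n,m in masks.items())
    b=None
    for dy in np.deg2rad([-12,0,12]):
        s=np.array([[0,0,0],[.01,0,0],[0,.01,0],[0,0,.15]])+x0+[0,0,dy]
        r=minimize(cost,s[0],method="Nelder-Mead",options=dict(initial_simplex=s,xatol=1e-5,fatol=.01,maxiter=300))
        if b is None or r.fun<b.fun:b=r
    return b
E
cat > meas.py <<'E'
from h import *
ims={n:cv2.imread(f"pics/{n}0.png")[:,:,::-1].copy() for n in C}
ctr={"scene":dict(b=(311,200),u=(397,165),l=(218,268)),"top":dict(b=(312,211),u=(200,212),l=(418,205))}
def cen(m): ys,xs=np.nonzero(m);return np.array([xs.mean(),ys.mean()])
red={};yel={};blue={};up={};lo={}
for n,im in ims.items():
    H=hsv(im);h,s,v=[H[...,i].astype(int) for i in range(3)]
    r=((h<8)|(h>172))&(s>150)&(v>90)&roi(im,ctr[n]["b"],22);red[n]=cen(r)
    y=(h>18)&(h<34)&(s>140)&(v>110)&roi(im,ctr[n]["l"],18);yel[n]=cen(y)
    bl=(h>95)&(h<130)&(s>110)&roi(im,ctr[n]["u"],40);blue[n]=bl
    al=((s<75)&(v>60))&roi(im,ctr[n]["u"],42)
    def big(m):
        k=cv2.morphologyEx(m.astype(np.uint8),cv2.MORPH_CLOSE,np.ones((3,3)))
        c,l,st,_=cv2.connectedComponentsWithStats(k);i=1+np.argmax(st[1:,4]);k=(l==i).astype(np.uint8)
        cs,_=cv2.findContours(k,cv2.RETR_EXTERNAL,cv2.CHAIN_APPROX_NONE);o=np.zeros_like(k);cv2.drawContours(o,cs,-1,1,-1);return o
    up[n]=big(al|bl).astype(float)
    lo[n]=big((s<70)&(v>135)&roi(im,ctr[n]["l"],42)).astype(float)
    dbg=im.copy();dbg[up[n]>0]=dbg[up[n]>0]//2+[0,127,0];dbg[lo[n]>0]=dbg[lo[n]>0]//2+np.array([127,0,0],np.uint8);dbg[r]=[0,255,255];dbg[y]=[0,0,255]
    cv2.imwrite(f"pics/{n}_seg.png",np.hstack([cv2.resize(dbg[v_-44:v_+44,u_-44:u_+44],(264,264),interpolation=cv2.INTER_NEAREST) for u_,v_ in ctr[n].values()])[:,:,::-1])
print("red",red,tri(red));print("yel",yel,tri(yel))
for n in C: print(n,onplane(n,red[n],.07),onplane(n,yel[n],.056))
E
python3 - <<'E'
from meas import *
f=lambda p:[place(q,*p) for q in (box(0,0,0,.022,.13,.07),box(0,0,.022,.066,.06,.02))]
x0=np.r_[tri({n:cen(blue[n]) for n in C})[:2],0]
print(x0)
for nm,ms in(("both",up),("scene",{"scene":up["scene"]}),("top",{"top":up["top"]})):
    bb=min((fit(ms,f,[x0[0],x0[1],a]) for a in np.deg2rad([0,35,70,105,140])),key=lambda r:r.fun)
    print("upper",nm,np.round(bb.x[:2],4),np.rad2deg(bb.x[2]),bb.fun,{n:m.sum() for n,m in ms.items()})
E
```

```text
red {'scene': array([310.54901961, 193.28431373]), 'top': array([310.83333333, 210.09848485])} [0.53862477 0.0052625  0.07898076]
yel {'scene': array([214.96629213, 259.5505618 ]), 'top': array([420.96842105, 201.96842105])} [ 0.56652689 -0.26044404  0.05880168]
scene [0.53294942 0.00874937 0.07      ] [ 0.56505643 -0.26001021  0.056     ]
top [0.54034509 0.00507499 0.07      ] [ 0.56702728 -0.26166359  0.056     ]
[0.54173846 0.27575273 0.        ]
upper both [0.5409 0.2766] 157.35389692477295 112.77254901960785 {'scene': np.float64(1195.0), 'top': np.float64(1715.0)}
upper scene [0.5405 0.2761] -22.69178953928637 38.384313725490195 {'scene': np.float64(1195.0)}
upper top [0.5421 0.2763] 157.71708765064187 68.35294117647058 {'top': np.float64(1715.0)}
```

```bash
python3 -c "
import cv2,numpy as np
cv2.imwrite('pics/seg.png',np.vstack([cv2.imread(f'pics/{n}_seg.png') for n in('scene','top')]))"
```

```text
(no output)
```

View pics/seg.png

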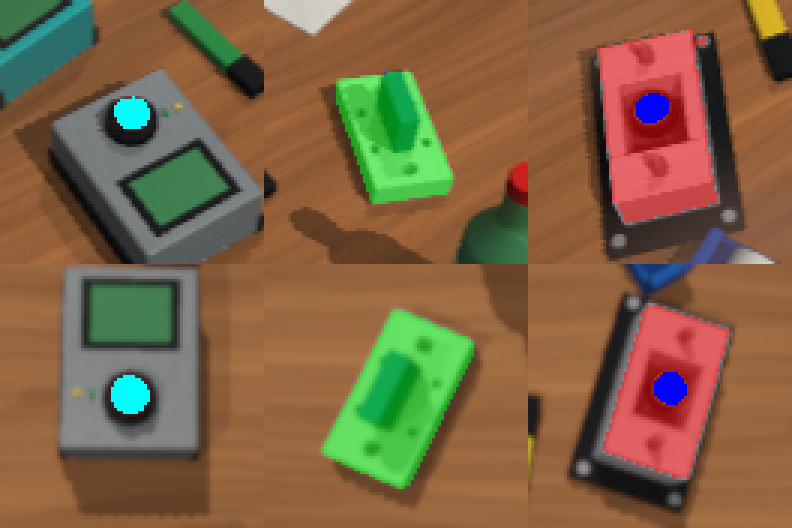

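```bash
python3 - <<'E'
from meas import *
top=lambda p:[place(box(0,0,.0499,.05,.13,.07),*p)]
x0=tri(yel)
def best(ms,f): return min((fit(ms,f,[x0[0],x0[1],a]) for a in np.deg2rad([-20,20])),key=lambda r:r.fun)
r=best({"top":lo["top"]},top);print("top",r.x[:2],np.rad2deg(r.x[2]),r.fun,lo["top"].sum())
for ft in(.006,.008,.01,.012,.014):
    f=lambda p:[place(box(0,0,ft,.05,.13,.07),*p)]
    r=best({"scene":lo["scene"]},f);print(ft,r.x[:2],np.rad2deg(r.x[2]),r.fun,lo["scene"].sum())
E
python3 - <<'E'
from h import *
ims={n:cv2.imread(f"pics/{n}0.png") for n in C}
for n,(u,v) in dict(scene=(218,264),top=(420,204)).items():
    cv2.imwrite(f"pics/{n}_low.png",cv2.resize(ims[n][v-36:v+36,u-36:u+36],(576,576),interpolation=cv2.INTER_CUBIC))
E
```

```text
red {'scene': array([310.54901961, 193.28431373]), 'top': array([310.83333333, 210.09848485])} [0.53862477 0.0052625  0.07898076]
yel {'scene': array([214.96629213, 259.5505618 ]), 'top': array([420.96842105, 201.96842105])} [ 0.56652689 -0.26044404  0.05880168]
scene [0.53294942 0.00874937 0.07      ] [ 0.56505643 -0.26001021  0.056     ]
top [0.54034509 0.00507499 0.07      ] [ 0.56702728 -0.26166359  0.056     ]
top [ 0.56690991 -0.26070412] -18.292222601937645 54.396078431372544 1551.0
0.006 [ 0.56229667 -0.26030713] -17.935351190629298 140.5529411764706 1953.0
0.008 [ 0.56345058 -0.26050161] -18.25394916295848 127.48235294117646 1953.0
0.01 [ 0.56419084 -0.26067   ] -18.140712125123027 114.54901960784314 1953.0
0.012 [ 0.56483723 -0.26099513] -18.200188178992114 102.87058823529411 1953.0
0.014 [ 0.56543188 -0.26119158] -18.357752334725042 94.1921568627451 1953.0
```

View pics/scene_low.png

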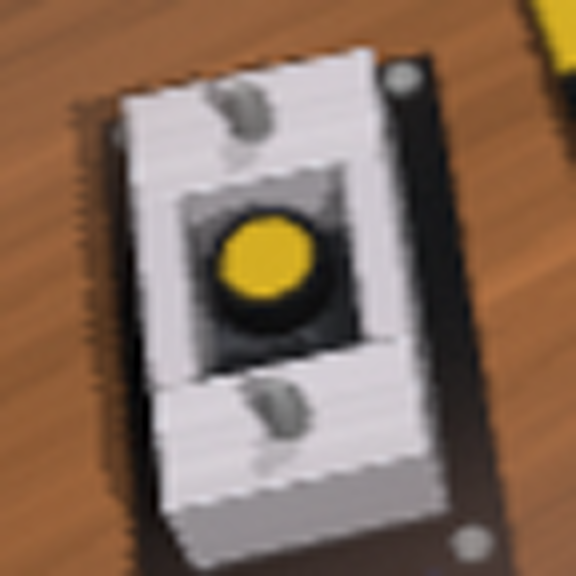

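View pics/top_low.png

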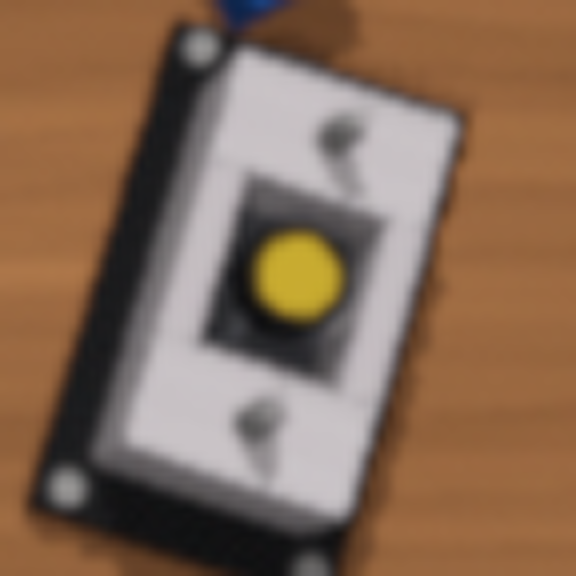

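Call:
{"api": "carry_out", "payload": {
  "targets": [
    [[-20, 0, 20], [0, 0, 0]],
    [[-30, 0, 30], [0, -4, 0]],
    [[-30, 0, 30], [0, 0, 0]],
    [[-30, 0, 30], [0, 0, 0]],
    [[-30, 0, 30], [0, 0, 0]],
    [[-30, 0, 30], [0, 0, 0]],
    [[-30, 0, 30], [0, 0, 0]],
    [[-30, 0, 30], [0, 0, 0]],
    [[-30, 0, 30], [0, 0, 0]],
    [[-30, 0, 30], [0, 0, 0]]
  ],
  "jaw": 0,
  "squeeze": 60
}}

```text
time_s: 2.5
tool_pos: [0.3516, -0.2618, 0.2228]
tool_rot: [-90.0, -0.1, -71.3]
force: [0.1, -0.3, -0.5]
grip_width: 0.0152
```

```bash
cat > go.py <<'E'
import sys
from h import *
o=env.get_obs();p=o["tool_pos"];yaw=o["tool_rot"][2]
print("t",o["time_s"],"pos",np.round(p,4),"rot",np.round(o["tool_rot"],2),"F",np.round(o["force"],1),"w",np.round(o["grip_width"],4),"q",np.round(o["qpos"],0))
if len(sys.argv)>3:
    d=np.array(list(map(float,sys.argv[1:4])))-p
    c,s=np.cos(np.deg2rad(yaw)),np.sin(np.deg2rad(yaw))
    print("tool shift mm x,y,z:",np.round(1000*np.array([c*d[0]+s*d[1],-d[2],-s*d[0]+c*d[1]]),1))
    if len(sys.argv)>4:print("turn y deg:",round(-((float(sys.argv[4])-yaw+180)%360-180),2))
E
python3 go.py 0.5386 0.0053 0.11 67.4
```

```text
t 2.5 pos [ 0.3516 -0.2618  0.2228] rot [-8.999e+01 -6.000e-02 -7.129e+01] F [ 0.1 -0.3 -0.5] w 0.0152 q [ 58.  -7. -22. 111.  -3.  76. -35.]
tool shift mm x,y,z: [-193.   112.8  262.8]
turn y deg: -138.69
```

Call:
{"api": "carry_out", "payload": {
  "targets": [
    [[-15, 0, 33], [0, 0, 0]],
    [[-20, 0, 34], [0, 0, 0]],
    [[-26, 0, 33], [0, 0, 0]],
    [[-26, 0, 33], [0, 0, 0]],
    [[-26, 0, 33], [0, 0, 0]],
    [[-26, 0, 33], [0, 0, 0]],
    [[-26, 20, 32], [0, 0, 0]],
    [[-26, 30, 30], [0, 0, 0]],
    [[0, 30, 0], [0, 0, 0]],
    [[0, 20, 0], [0, 0, 0]],
    [[0, 0, 0], [0, 0, 0]],
    [[0, 0, 0], [0, 0, 0]]
  ]
}}

```text
time_s: 3.7
tool_pos: [0.5371, 0.0012, 0.123]
tool_rot: [-90.0, 0.0, -71.3]
force: [-0.5, 0.9, 0.5]
grip_width: 0.0004
```

```bash
python3 go.py 0.5386 0.0053 0.09 67.4; python3 - <<'E'
from h import *
t=[]
for n in C:
    im=env.read_camera(n);cv2.imwrite(f"pics/{n}1.png",im[:,:,::-1])
    u,v=dict(scene=(311,180),top=(312,211))[n]
    t.append(cv2.resize(im[v-50:v+50,u-50:u+50,::-1],(400,400),interpolation=cv2.INTER_CUBIC))
cv2.imwrite("pics/b1.png",np.hstack(t))
print({n:proj(n,env.get_obs()["tool_pos"]) for n in C})
E
```

```text
t 3.7 pos [0.5371 0.0012 0.123 ] rot [-89.99   0.   -71.3 ] F [-0.5  0.9  0.5] w 0.0004 q [ 36.  13. -43. 105.  10.  66. -82.]
tool shift mm x,y,z: [-3.4 33.   2.7]
turn y deg: -138.7
{'scene': array([[308.68375722, 182.26122868]]), 'top': array([[313.20672584, 206.52015611]])}
```

View pics/b1.png

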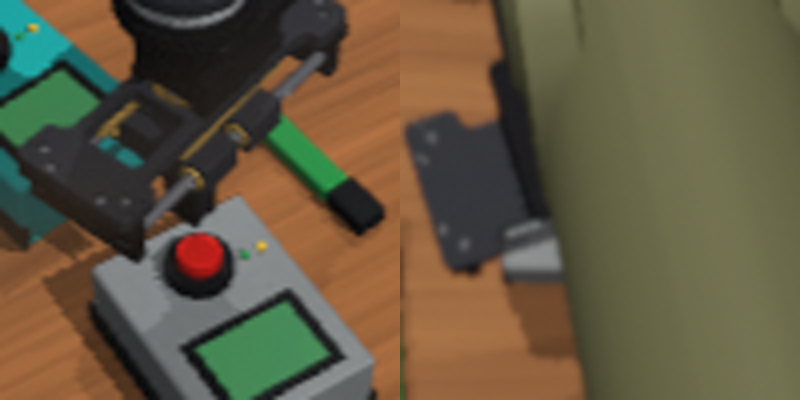

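Call:
{"api": "carry_out", "payload": {
  "targets": [
    [[-3.4, 10, 2.7], [0, 0, 0]],
    [[0, 15, 0], [0, 0, 0]],
    [[0, 8, 0], [0, 0, 0]],
    [[0, 4, 0], [0, 0, 0]],
    [[0, 3, 0], [0, 0, 0]],
    [[0, 2, 0], [0, 0, 0]],
    [[0, 0, 0], [0, 0, 0]]
  ]
}}

```text
time_s: 4.5
tool_pos: [0.5382, 0.0054, 0.0806]
tool_rot: [-90.0, 0.0, -71.3]
force: [-1.1, 0.2, 3.3]
grip_width: 0.0004
```

Call:
{"api": "carry_out", "payload": {
  "targets": [
    [[0, 1.5, 0], [0, 0, 0]],
    [[0, 1.5, 0], [0, 0, 0]],
    [[0, 0, 0], [0, 0, 0]]
  ]
}}

```text
time_s: 4.8
tool_pos: [0.5387, 0.0054, 0.0778]
tool_rot: [-90.0, -0.0, -71.3]
force: [-1.0, -1.0, 4.0]
grip_width: 0.0003
```

Call:
{"api": "carry_out", "payload": {
  "targets": [
    [[0, 1.5, 0], [0, 0, 0]],
    [[0, 1.5, 0], [0, 0, 0]],
    [[0, 0, 0], [0, 0, 0]]
  ]
}}

```text
time_s: 5.1
tool_pos: [0.5387, 0.0054, 0.0763]
tool_rot: [-90.0, -0.1, -71.3]
force: [-5.2, -0.5, 14.6]
grip_width: 0.0006
```

Call:
{"api": "carry_out", "payload": {
  "targets": [
    [[0, 1, 0], [0, 0, 0]],
    [[0, 0, 0], [0, 0, 0]],
    [[0, 0, 0], [0, 0, 0]]
  ]
}}

```text
time_s: 5.4
tool_pos: [0.5388, 0.0054, 0.0761]
tool_rot: [-90.0, -0.1, -71.3]
force: [-9.3, 0.1, 21.5]
grip_width: 0.0007
```

```bash
python3 - <<'E'
from h import *
n="scene";im=env.read_camera(n);u,v=311,185
cv2.imwrite("pics/b2.png",cv2.resize(im[v-40:v+40,u-40:u+40,::-1],(560,560),interpolation=cv2.INTER_CUBIC))
E
```

```text
(no output)
```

View pics/b2.png

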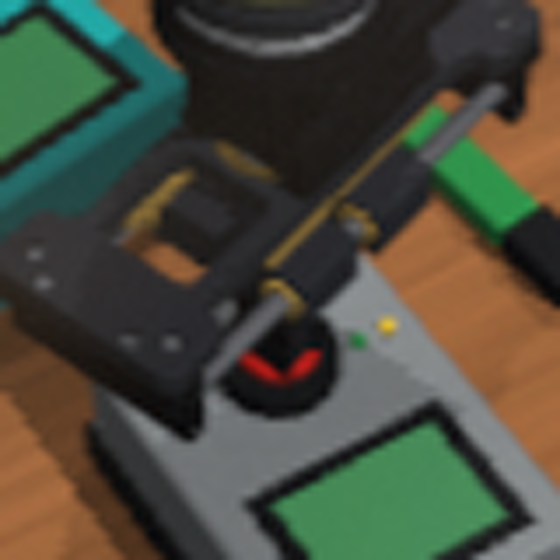

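Call:
{"api": "carry_out", "payload": {
  "targets": [
    [[0, -5, 0], [0, 0, 0]],
    [[0, -10, 0], [0, 0, 0]],
    [[0, -20, 0], [0, 0, 0]],
    [[0, -30, 0], [0, 0, 0]],
    [[0, -40, 0], [0, 0, 0]],
    [[0, 0, 0], [0, -8, 0]],
    [[0, 0, 0], [0, -8, 0]],
    [[0, 0, 0], [0, -8, 0]],
    [[0, 0, 0], [0, -8, 0]],
    [[0, 0, 0], [0, -8, 0]],
    [[0, 0, 0], [0, -8, 0]],
    [[0, 0, 0], [0, -8, 0]]
  ]
}}

```text
time_s: 6.65
tool_pos: [0.5386, 0.0053, 0.1785]
tool_rot: [-90.0, -0.0, -15.0]
force: [-0.4, -0.7, -0.1]
grip_width: 0.0008
```

Call:
{"api": "carry_out", "payload": {
  "targets": [
    [[0, 0, 0], [0, -8, 0]],
    [[0, 0, 0], [0, -8, 0]],
    [[0, 0, 0], [0, -8, 0]],
    [[0, 0, 0], [0, -8, 0]],
    [[0, 0, 0], [0, -8, 0]],
    [[0, 0, 0], [0, -8, 0]],
    [[0, 0, 0], [0, -8, 0]],
    [[0, 0, 0], [0, -8, 0]],
    [[0, 0, 0], [0, -8, 0]],
    [[0, 0, 0], [0, -8, 0]],
    [[0, 0, 0], [0, -2.7, 0]],
    [[0, 0, 0], [0, 0, 0]]
  ],
  "jaw": 1
}}

```text
time_s: 7.85
tool_pos: [0.5386, 0.0053, 0.1784]
tool_rot: [-90.0, -0.0, 67.4]
force: [1.0, 0.4, -0.6]
grip_width: 0.0843
```

```bash
python3 go.py 0.541 0.2765 0.12 67.4
```

```text
t 7.85 pos [0.5386 0.0053 0.1784] rot [-9.001e+01 -3.000e-02  6.740e+01] F [ 1.   0.4 -0.6] w 0.0843 q [ 52.  15. -62. 101.  14.  73.  53.]
tool shift mm x,y,z: [251.3  58.4 102. ]
turn y deg: 0.0
```

Call:
{"api": "carry_out", "payload": {
  "targets": [
    [[15, 0, 6], [0, 0, 0]],
    [[30, 0, 12], [0, 0, 0]],
    [[35, 0, 14], [0, 0, 0]],
    [[35, 0, 14], [0, 0, 0]],
    [[35, 0, 14], [0, 0, 0]],
    [[35, 0, 14], [0, 0, 0]],
    [[35, 0, 14], [0, 0, 0]],
    [[21, 0, 9], [0, 0, 0]],
    [[10, 18, 5], [0, 0, 0]],
    [[0, 30, 0], [0, 0, 0]],
    [[0, 10, 0], [0, 0, 0]],
    [[0, 0, 0], [0, 0, 0]]
  ]
}}

```text
time_s: 9.05
tool_pos: [0.5399, 0.2752, 0.1188]
tool_rot: [-89.9, 0.1, 67.4]
force: [0.8, 0.5, 0.1]
grip_width: 0.0872
```

```bash
python3 go.py 0.541 0.2765 0.026 67.4;python3 - <<'E'
from h import *
t=[]
for n in C:
    im=env.read_camera(n);cv2.imwrite(f"pics/{n}2.png",im[:,:,::-1])
    u,v=dict(scene=(397,150),top=(200,212))[n]
    t.append(cv2.resize(im[v-50:v+50,u-50:u+50,::-1],(400,400),interpolation=cv2.INTER_CUBIC))
cv2.imwrite("pics/g1.png",np.hstack(t))
E
```

```text
t 9.05 pos [0.5399 0.2752 0.1188] rot [-89.88   0.15  67.35] F [0.8 0.5 0.1] w 0.0872 q [ 16.  29. -59.  95.  26.  71.  19.]
tool shift mm x,y,z: [ 1.6 92.8 -0.5]
turn y deg: -0.05
```

View pics/g1.png

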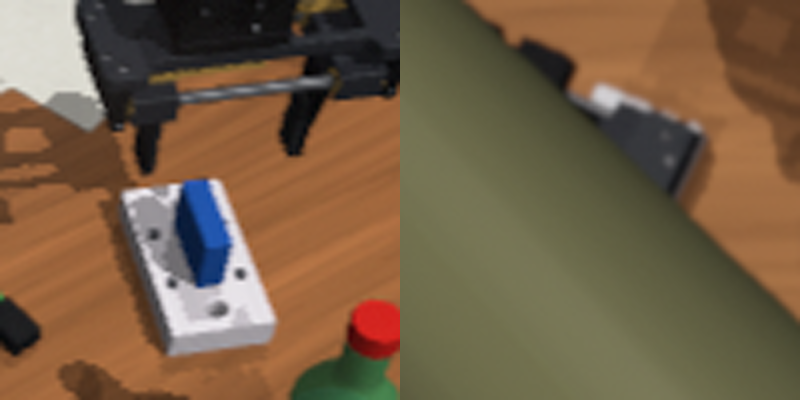

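View pics/scene2.png

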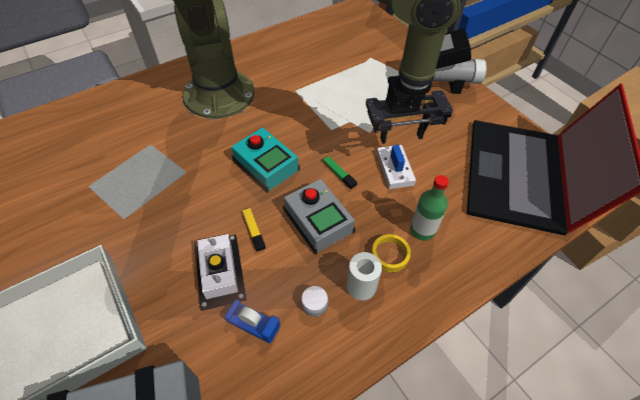

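Call:
{"api": "carry_out", "payload": {
  "targets": [
    [[1.5, 15, -0.5], [0, 0, 0]],
    [[0, 30, 0], [0, 0, 0]],
    [[0, 25, 0], [0, 0, 0]],
    [[0, 15, 0], [0, 0, 0]],
    [[0, 5, 0], [0, 0, 0]],
    [[0, 2, 0], [0, 0, 0]],
    [[0, 0, 0], [0, 0, 0]]
  ]
}}

```text
time_s: 9.85
tool_pos: [0.5422, 0.278, 0.0293]
tool_rot: [-90.0, -0.1, 67.4]
force: [-0.3, 0.4, -0.2]
grip_width: 0.087
```

```bash
python3 go.py 0.541 0.2765 0.026 67.4;python3 - <<'E'
from h import *
n="scene";im=env.read_camera(n);u,v=397,150
cv2.imwrite("pics/g2.png",cv2.resize(im[v-40:v+40,u-40:u+40,::-1],(560,560),interpolation=cv2.INTER_CUBIC))
E
```

```text
t 9.85 pos [0.5422 0.278  0.0293] rot [-9.005e+01 -6.000e-02  6.741e+01] F [-0.3  0.4 -0.2] w 0.087 q [ 13.  35. -55.  99.  31.  63.  15.]
tool shift mm x,y,z: [-1.8  3.3  0.6]
turn y deg: 0.01
```

View pics/g2.png

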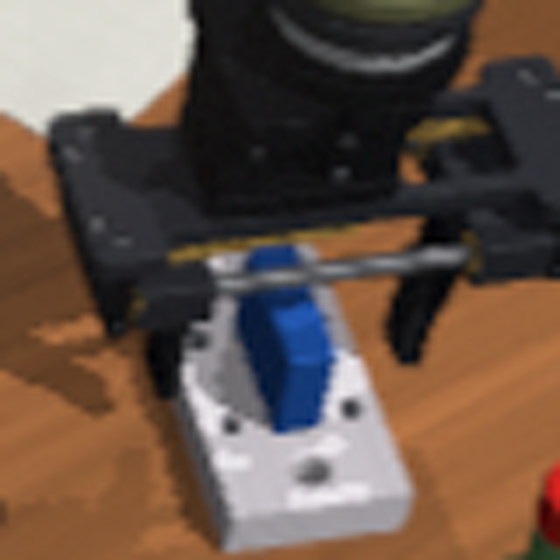

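Call:
{"api": "carry_out", "payload": {
  "targets": [
    [[-1.5, 3, 0.5], [0, 0, 0]],
    [[0, 0, 0], [0, 0, 0]]
  ]
}}

```text
time_s: 10.1
tool_pos: [0.5407, 0.2761, 0.0258]
tool_rot: [-90.0, 0.0, 67.4]
force: [0.3, 0.5, 0.5]
grip_width: 0.0873
```

Call:
{"api": "carry_out", "payload": {
  "targets": [
    [[0, 0, 0], [0, 0, 0]],
    [[0, 0, 0], [0, 0, 0]],
    [[0, 0, 0], [0, 0, 0]],
    [[0, 0, 0], [0, 0, 0]],
    [[0, 0, 0], [0, 0, 0]],
    [[0, 0, 0], [0, 0, 0]],
    [[0, 0, 0], [0, 0, 0]],
    [[0, 0, 0], [0, 0, 0]],
    [[0, 0, 0], [0, 0, 0]],
    [[0, 0, 0], [0, 0, 0]],
    [[0, 0, 0], [0, 0, 0]],
    [[0, 0, 0], [0, 0, 0]]
  ],
  "jaw": 0,
  "squeeze": 50
}}

```text
time_s: 11.3
tool_pos: [0.5407, 0.2764, 0.0255]
tool_rot: [-90.0, -0.0, 67.4]
force: [1.0, -0.5, -0.5]
grip_width: 0.0194
```

```bash
python3 go.py 0.541 0.2765 0.026 67.4
```

```text
t 11.3 pos [0.5407 0.2764 0.0255] rot [-9.000e+01 -1.000e-02  6.742e+01] F [ 1.  -0.5 -0.5] w 0.0194 q [ 13.  35. -55. 100.  32.  63.  15.]
tool shift mm x,y,z: [ 0.2 -0.5 -0.3]
turn y deg: 0.02
```

Call:
{"api": "carry_out", "payload": {
  "targets": [
    [[0, -5, 0], [0, 0, 0]],
    [[0, -15, 0], [0, 0, 0]],
    [[0, -30, 0], [0, 0, 0]],
    [[0, -40, 0], [0, 0, 0]],
    [[0, -40, 0], [0, 0, 0]],
    [[0, -20, 0], [0, 0, 0]],
    [[0, -5, 0], [0, 0, 0]],
    [[0, 0, 0], [0, -2.3, 0]],
    [[0, 0, 0], [0, -2, 0]],
    [[0, 0, 0], [0, 0, 0]]
  ]
}}

```text
time_s: 12.3
tool_pos: [0.5401, 0.2758, 0.1796]
tool_rot: [-89.9, 0.1, 71.7]
force: [0.0, 0.0, -2.3]
grip_width: 0.0201
```

```bash
python3 go.py 0.5662 -0.2606 0.16 71.75;python3 - <<'E'
from h import *
n="scene";im=env.read_camera(n);u,v=397,130
cv2.imwrite("pics/g3.png",cv2.resize(im[v-60:v+60,u-60:u+60,::-1],(560,560),interpolation=cv2.INTER_CUBIC))
E
```

```text
t 12.3 pos [0.5401 0.2758 0.1796] rot [-8.993e+01  8.000e-02  7.172e+01] F [ 0.   0.  -2.3] w 0.0201 q [ 18.  26. -62.  91.  24.  77.  25.]
tool shift mm x,y,z: [-501.1   19.6 -193. ]
turn y deg: -0.03
```

View pics/g3.png

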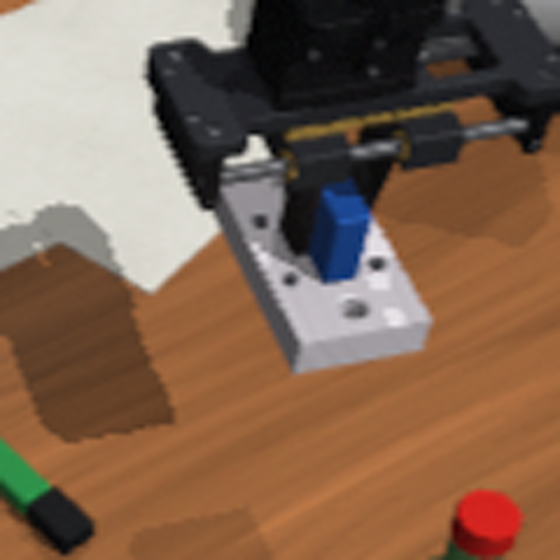

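Call:
{"api": "carry_out", "payload": {
  "targets": [
    [[-15, 0, -6], [0, 0, 0]],
    [[-25, 0, -10], [0, 0, 0]],
    [[-30, 0, -12], [0, 0, 0]],
    [[-30, 0, -12], [0, 0, 0]],
    [[-30, 0, -12], [0, 0, 0]],
    [[-30, 0, -12], [0, 0, 0]],
    [[-30, 0, -12], [0, 0, 0]],
    [[-30, 0, -12], [0, 0, 0]],
    [[-30, 0, -12], [0, 0, 0]]
  ]
}}

```text
time_s: 13.25
tool_pos: [0.5567, 0.0062, 0.1801]
tool_rot: [-90.0, 0.0, 71.7]
force: [0.5, 0.3, -1.3]
grip_width: 0.02
```

Call:
{"api": "carry_out", "payload": {
  "targets": [
    [[-30, 0, -12], [0, 0, 0]],
    [[-30, 0, -12], [0, 0, 0]],
    [[-30, 0, -12], [0, 0, 0]],
    [[-30, 0, -12], [0, 0, 0]],
    [[-30, 0, -12], [0, 0, 0]],
    [[-30, 0, -11], [0, 0, 0]],
    [[-30, 0, -10], [0, 0, 0]],
    [[-25, 0, -6], [0, 0, 0]],
    [[-12, 0, -4], [0, 0, 0]],
    [[0, 0, 0], [0, 0, 0]],
    [[0, 0, 0], [0, 0, 0]]
  ]
}}

```text
time_s: 14.35
tool_pos: [0.5663, -0.2535, 0.1804]
tool_rot: [-90.0, -0.1, 71.8]
force: [0.3, 0.8, -1.9]
grip_width: 0.0197
```

```bash
python3 go.py 0.5662 -0.2606 0.11 71.75;python3 - <<'E'
from h import *
t=[]
for n in C:
    im=env.read_camera(n);cv2.imwrite(f"pics/{n}3.png",im[:,:,::-1])
    u,v=dict(scene=(215,240),top=(420,190))[n]
    t.append(cv2.resize(im[v-50:v+50,u-50:u+50,::-1],(400,400),interpolation=cv2.INTER_CUBIC))
cv2.imwrite("pics/p1.png",np.hstack(t))
E
```

```text
t 14.35 pos [ 0.5663 -0.2535  0.1804] rot [-89.96  -0.09  71.79] F [ 0.3  0.8 -1.9] w 0.0197 q [ 65.  26. -57.  89.  22.  77.  78.]
tool shift mm x,y,z: [-6.8 70.4 -2.1]
turn y deg: 0.04
```

View pics/p1.png

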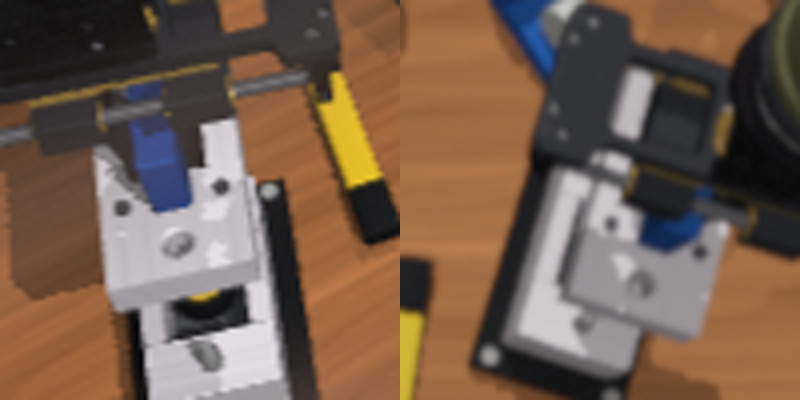

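Call:
{"api": "carry_out", "payload": {
  "targets": [
    [[-4, 10, -1], [0, 0, 0]],
    [[-2.8, 20, -1.1], [0, 0, 0]],
    [[0, 20, 0], [0, 0, 0]],
    [[0, 15, 0], [0, 0, 0]],
    [[0, 5, 0], [0, 0, 0]],
    [[0, 0, 0], [0, 0, 0]],
    [[0, 0, 0], [0, 0, 0]]
  ]
}}

```text
time_s: 15.15
tool_pos: [0.5666, -0.2625, 0.1113]
tool_rot: [-90.1, 0.0, 71.7]
force: [-0.6, 0.0, -1.5]
grip_width: 0.0196
```

```bash
python3 go.py 0.5662 -0.2606 0.0955 71.75;python3 - <<'E'
from h import *
t=[]
o=env.get_obs();p=o["tool_pos"];yaw=np.deg2rad(o["tool_rot"][2]-90)
for n in C:
    im=env.read_camera(n);cv2.imwrite(f"pics/{n}4.png",im[:,:,::-1])
    u,v=dict(scene=(215,250),top=(420,195))[n]
    S=4
    a=cv2.resize(im[v-50:v+50,u-50:u+50,::-1],(400,400),interpolation=cv2.INTER_CUBIC)
    b=a.copy()
    # model of held upper, face z = p.z-.0255
    def dr(P,col):
        q=(proj(n,P)-[u-50,v-50]+.5)*S-.5
        cv2.polylines(b,[np.round(q).astype(int)],True,col,1)
    zf=p[2]-.0255
    ring=lambda cx,z,r:np.array([[cx+r*np.cos(t),r*np.sin(t),z] for t in np.linspace(0,6.28,30)])
    rect=lambda z,lx,ly:np.array([[sx*lx/2,sy*ly/2,z] for sx,sy in((1,1),(1,-1),(-1,-1),(-1,1))])
    U=lambda P:place(P,p[0],p[1],yaw)
    dr(U(rect(zf+.022,.13,.07)),(0,255,0));dr(U(rect(zf,.13,.07)),(0,255,0));dr(U(rect(zf+.066,.06,.02)),(0,255,255))
    for s in(-.047,.047):dr(U(ring(s,zf+.022,.007)),(0,255,0))
    L=lambda P:place(P,.5662,-.2606,np.deg2rad(-18.25))
    dr(L(rect(.05,.13,.07)),(0,0,255));dr(L(ring(.047,.07,.0025)),(0,0,255));dr(L(ring(.047,.05,.006)),(0,0,255));dr(L(ring(-.047,.07,.0025)),(0,0,255))
    t.append(np.vstack([a,b]))
cv2.imwrite("pics/p2.png",cv2.resize(np.hstack(t),(600,600),interpolation=cv2.INTER_AREA))
cv2.imwrite("pics/p2s.png",t[0]);cv2.imwrite("pics/p2s.png",np.hstack([t[0][:400],t[0][400:]]));cv2.imwrite("pics/p2t.png",np.hstack([t[1][:400],t[1][400:]]))
E
```

```text
t 15.15 pos [ 0.5666 -0.2625  0.1113] rot [-90.07   0.    71.74] F [-0.6  0.  -1.5] w 0.0196 q [ 64.  30. -54.  93.  25.  70.  76.]
tool shift mm x,y,z: [ 1.6 15.8  1. ]
turn y deg: -0.01
```

View pics/p2s.png

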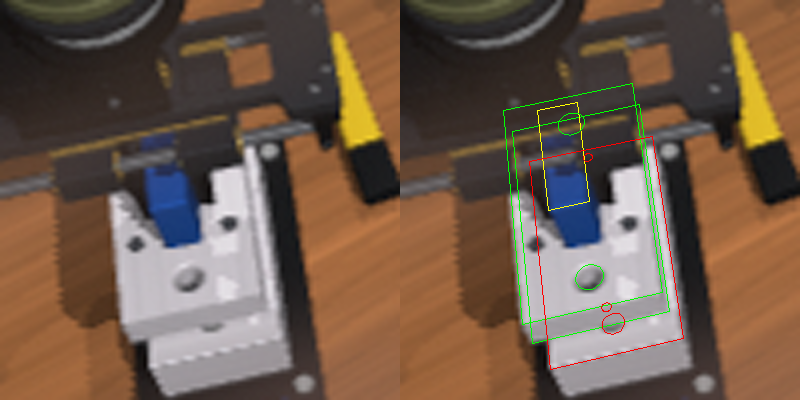

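View pics/p2t.png

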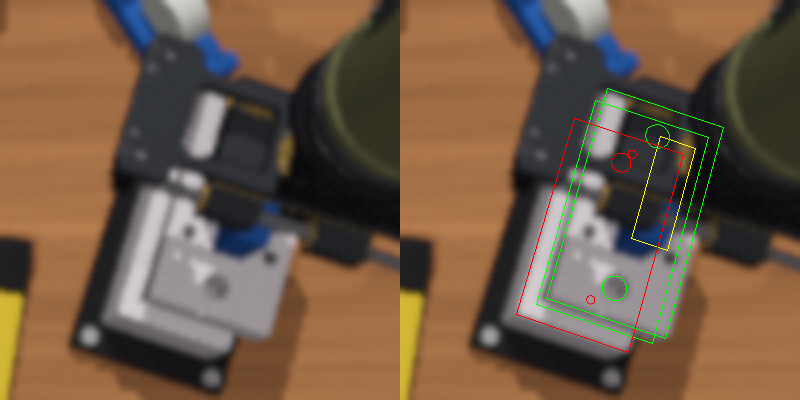

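```bash
python3 - <<'E'
from h import *
t=[]
ring=lambda cx,z,r:np.array([[cx+r*np.cos(t),r*np.sin(t),z] for t in np.linspace(0,6.28,30)])
rect=lambda z,lx,ly:np.array([[sx*lx/2,sy*ly/2,z] for sx,sy in((1,1),(1,-1),(-1,-1),(-1,1))])
for n in C:
    im=cv2.imread(f"pics/{n}0.png");u,v=dict(scene=(218,266),top=(420,205))[n];S=10;r=40
    a=cv2.resize(im[v-r:v+r,u-r:u+r],None,fx=S,fy=S,interpolation=cv2.INTER_CUBIC)
    def dr(P,col):
        q=(proj(n,P)-[u-r,v-r]+.5)*S-.5
        cv2.polylines(a,[np.round(q).astype(int)],True,col,1,cv2.LINE_AA)
    L=lambda P:place(P,.5662,-.2606,np.deg2rad(-18.25))
    dr(L(rect(.05,.13,.07)),(0,0,255))
    dr(L(ring(0,.056,.017)),(0,0,255))
    for s in(-1,1):
        dr(L(ring(s*.047,.07,.0025)),(0,0,255));dr(L(ring(s*.047,.062,.006)),(0,0,255));dr(L(ring(s*.047,.05,.006)),(0,0,255))
    t.append(a)
    cv2.imwrite(f"pics/ov_{n}.png",a[100:-100,100:-100])
E
```

View pics/ov_scene.png

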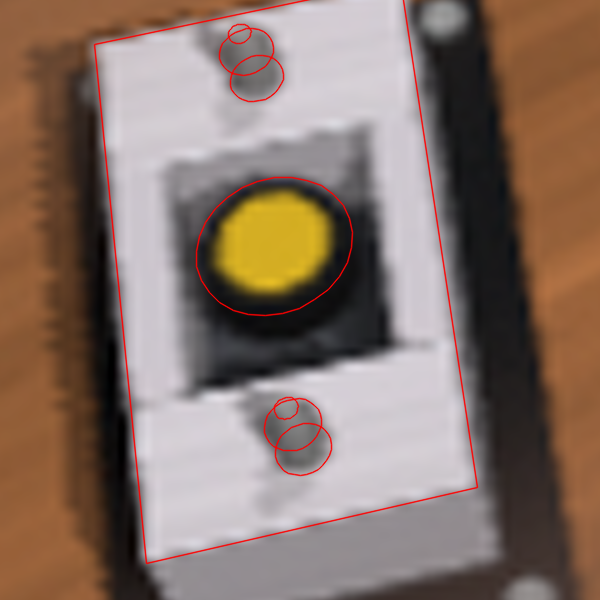

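View pics/ov_top.png

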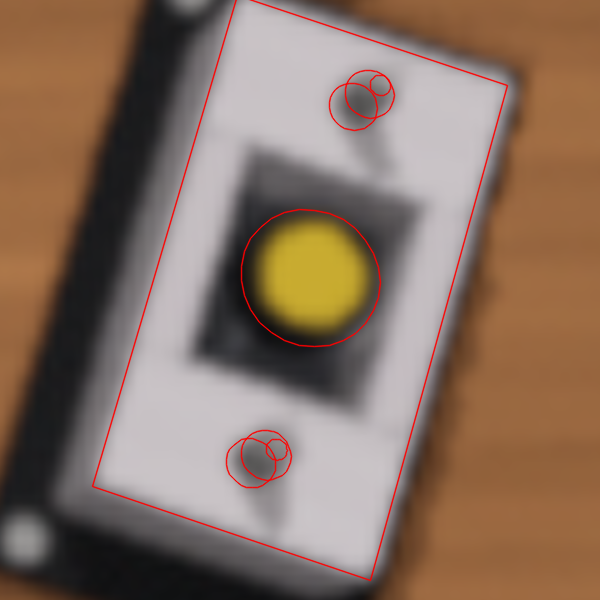

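Call:
{"api": "carry_out", "payload": {
  "targets": [
    [[1.5, 5, 1], [0, 0, 0]],
    [[0, 5, 0], [0, 0, 0]],
    [[0, 3, 0], [0, 0, 0]],
    [[0, 0, 0], [0, 0, 0]]
  ]
}}

```text
time_s: 15.65
tool_pos: [0.5649, -0.2608, 0.0968]
tool_rot: [-89.9, -0.0, 71.7]
force: [-0.5, 0.1, -1.3]
grip_width: 0.0195
```

```bash
python3 go.py 0.5662 -0.2606 0.0955 71.75
```

```text
t 15.65 pos [ 0.5649 -0.2608  0.0968] rot [-89.93  -0.    71.71] F [-0.5  0.1 -1.3] w 0.0195 q [ 64.  30. -54.  94.  26.  69.  76.]
tool shift mm x,y,z: [ 0.6  1.3 -1.1]
turn y deg: -0.04
```

Call:
{"api": "carry_out", "payload": {
  "targets": [
    [[0, 0, 0], [0, 0, 0]],
    [[0, 0, 0], [0, 0, 0]],
    [[0, 0, 0], [0, 0, 0]]
  ]
}}

```text
time_s: 15.95
tool_pos: [0.5656, -0.2609, 0.0977]
tool_rot: [-90.0, 0.0, 71.7]
force: [-0.1, 0.4, -2.0]
grip_width: 0.019
```

```bash
python3 go.py 0.5662 -0.2606 0.0955 71.75
```

```text
t 15.95 pos [ 0.5656 -0.2609  0.0977] rot [-90.02   0.    71.71] F [-0.1  0.4 -2. ] w 0.019 q [ 64.  30. -54.  94.  26.  69.  76.]
tool shift mm x,y,z: [ 0.5  2.2 -0.5]
turn y deg: -0.04
```

Within half a millimetre; descend onto the dowels in small steps.

Call:
{"api": "carry_out", "payload": {
  "targets": [
    [[0.4, 1.5, -0.4], [0, 0, 0]],
    [[0, 1.5, 0], [0, 0, 0]],
    [[0, 1.5, 0], [0, 0, 0]],
    [[0, 0, 0], [0, 0, 0]],
    [[0, 0, 0], [0, 0, 0]]
  ]
}}

```text
time_s: 16.45
tool_pos: [0.5659, -0.2606, 0.093]
tool_rot: [-90.0, 0.0, 71.7]
force: [0.6, 0.7, -2.3]
grip_width: 0.0196
```

Call:
{"api": "carry_out", "payload": {
  "targets": [
    [[0, 1, 0], [0, 0, 0]],
    [[0, 1, 0], [0, 0, 0]],
    [[0, 1, 0], [0, 0, 0]],
    [[0, 0, 0], [0, 0, 0]],
    [[0, 0, 0], [0, 0, 0]]
  ]
}}

```text
time_s: 16.95
tool_pos: [0.5659, -0.2607, 0.09]
tool_rot: [-90.0, 0.0, 71.7]
force: [0.2, 0.3, -2.5]
grip_width: 0.0196
```

Call:
{"api": "carry_out", "payload": {
  "targets": [
    [[0, 1, 0], [0, 0, 0]],
    [[0, 1, 0], [0, 0, 0]],
    [[0, 1, 0], [0, 0, 0]],
    [[0, 0, 0], [0, 0, 0]],
    [[0, 0, 0], [0, 0, 0]]
  ]
}}

```text
time_s: 17.45
tool_pos: [0.5659, -0.2606, 0.087]
tool_rot: [-90.0, 0.0, 71.7]
force: [0.2, 0.7, -2.0]
grip_width: 0.0199
```

Call:
{"api": "carry_out", "payload": {
  "targets": [
    [[0, 1, 0], [0, 0, 0]],
    [[0, 1, 0], [0, 0, 0]],
    [[0, 0.5, 0], [0, 0, 0]],
    [[0, 0, 0], [0, 0, 0]],
    [[0, 0, 0], [0, 0, 0]]
  ]
}}

```text
time_s: 17.95
tool_pos: [0.5659, -0.2606, 0.0845]
tool_rot: [-90.0, 0.0, 71.7]
force: [0.1, -0.5, -1.2]
grip_width: 0.0199
```

```bash
python3 go.py 0.5662 -0.2606 0.0755 71.75; python3 -c "
from h import *
print(env.get_obs()['wrist_torque'])
n='scene';im=env.read_camera(n);u,v=215,250
cv2.imwrite('pics/p5.png',cv2.resize(im[v-45:v+45,u-45:u+45,::-1],(560,560),interpolation=cv2.INTER_CUBIC))"
```

```text
t 17.95 pos [ 0.5659 -0.2606  0.0845] rot [-90.     0.    71.72] F [ 0.1 -0.5 -1.2] w 0.0199 q [ 63.  31. -54.  95.  27.  68.  75.]
tool shift mm x,y,z: [ 0.1  9.  -0.2]
turn y deg: -0.03
[ 0.08099022 -0.15852021 -0.0201834 ]
```

View pics/p5.png

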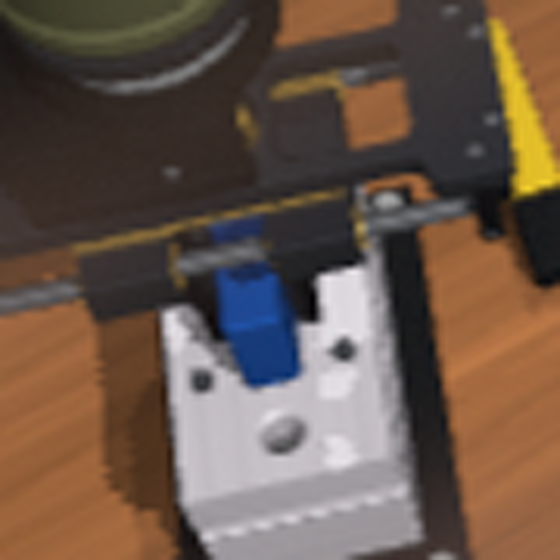

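Call:
{"api": "carry_out", "payload": {
  "targets": [
    [[0, 1, 0], [0, 0, 0]],
    [[0, 1, 0], [0, 0, 0]],
    [[0, 1, 0], [0, 0, 0]],
    [[0, 1, 0], [0, 0, 0]],
    [[0, 0, 0], [0, 0, 0]]
  ],
  "squeeze": 60
}}

```text
time_s: 18.5
tool_pos: [0.566, -0.2607, 0.0811]
tool_rot: [-90.0, 0.0, 71.7]
force: [-1.2, 0.1, 3.9]
grip_width: 0.0195
```

Call:
{"api": "carry_out", "payload": {
  "targets": [
    [[0, 1, 0], [0, 0, 0]],
    [[0, 1, 0], [0, 0, 0]],
    [[0, 1, 0], [0, 0, 0]],
    [[0, 0, 0], [0, 0, 0]],
    [[0, 0, 0], [0, 0, 0]]
  ]
}}

```text
time_s: 19.0
tool_pos: [0.566, -0.2607, 0.078]
tool_rot: [-90.0, 0.0, 71.7]
force: [-2.4, 1.3, 5.7]
grip_width: 0.0199
```

Call:
{"api": "carry_out", "payload": {
  "targets": [
    [[0, 1, 0], [0, 0, 0]],
    [[0, 1, 0], [0, 0, 0]],
    [[0, 0.5, 0], [0, 0, 0]],
    [[0, 0, 0], [0, 0, 0]],
    [[0, 0, 0], [0, 0, 0]]
  ]
}}

```text
time_s: 19.5
tool_pos: [0.5661, -0.2607, 0.0758]
tool_rot: [-90.0, 0.0, 71.7]
force: [-2.9, 1.6, 8.4]
grip_width: 0.0196
```

Call:
{"api": "carry_out", "payload": {
  "targets": [
    [[0, 1, 0], [0, 0, 0]],
    [[0, 1, 0], [0, 0, 0]],
    [[0, 0, 0], [0, 0, 0]],
    [[0, 0, 0], [0, 0, 0]]
  ]
}}

```text
time_s: 19.9
tool_pos: [0.566, -0.2607, 0.0755]
tool_rot: [-90.0, 0.1, 71.7]
force: [-7.8, 1.6, 16.7]
grip_width: 0.0199
```

Call:
{"api": "carry_out", "payload": {
  "targets": [
    [[0, 1, 0], [0, 0, 0]],
    [[0, 0.5, 0], [0, 0, 0]],
    [[0, 0, 0], [0, 0, 0]],
    [[0, 0, 0], [0, 0, 0]],
    [[0, 0, 0], [0, 0, 0]]
  ]
}}

```text
time_s: 20.4
tool_pos: [0.5661, -0.2607, 0.0755]
tool_rot: [-90.0, 0.1, 71.7]
force: [-11.4, 1.8, 25.6]
grip_width: 0.0196
```

```bash
python3 go.py; python3 - <<'E'
from h import *
t=[]
for n in C:
    im=env.read_camera(n);cv2.imwrite(f"pics/{n}6.png",im[:,:,::-1])
    u,v=dict(scene=(215,255),top=(420,200))[n]
    t.append(cv2.resize(im[v-45:v+45,u-45:u+45,::-1],(400,400),interpolation=cv2.INTER_CUBIC))
cv2.imwrite("pics/p6.png",np.hstack(t))
E
```

```text
t 20.4 pos [ 0.5661 -0.2607  0.0755] rot [-90.     0.13  71.69] F [-11.4   1.8  25.6] w 0.0196 q [ 63.  31. -53.  95.  27.  67.  75.]
```

View pics/p6.png

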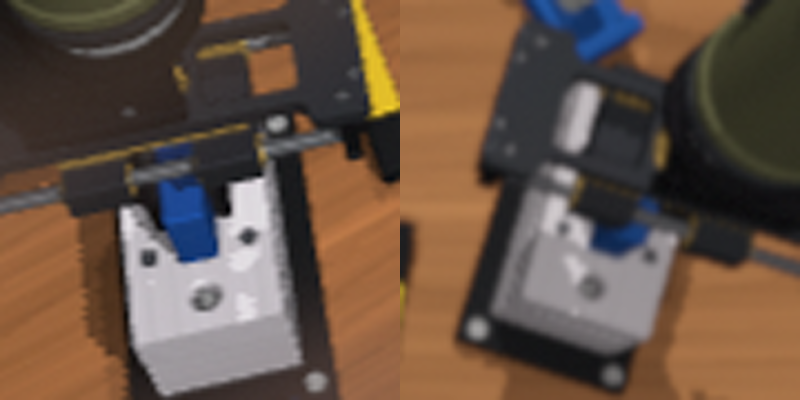

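View pics/scene6.png

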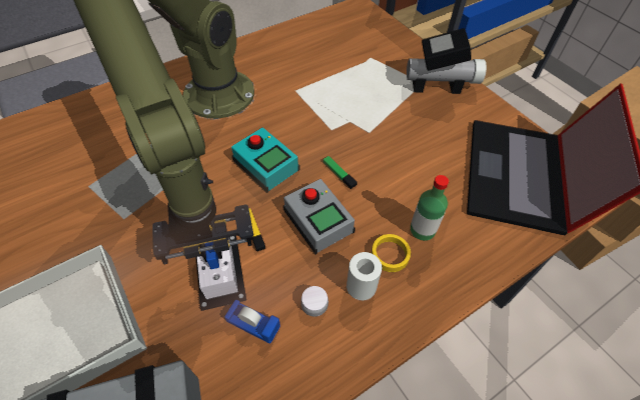

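```bash
python3 - <<'E'
from h import *
a=cv2.imread("pics/scene0.png");b=cv2.imread("pics/scene6.png")
d=(np.abs(a.astype(int)-b).sum(2)>90)
for k,(x0,y0,x1,y1) in dict(right=(320,150,480,320),disp=(222,296,345,345),counter=(280,175,357,250)).items(): print(k,d[y0:y1,x0:x1].sum())
print(env.sign_off())
E
```

```text
right 1230
disp 0
counter 0
the job is handed in; nothing more can be done
None
```

I pressed the grey counter's red button fully down and let it up, then set the upper half on the dowels. I handed the job in at about 20.5 s with the arm still holding it pressed shut.

- **Button:** the tool stopped at z = 0.076 m after about 6 mm of travel, with 21 N on it against a spring of about 5 N. Later pictures show the button up again. I never touched the turquoise look-alike.
- **Closing the cell:** the dowels went into the holes with no measurable contact force. The pad then pushed back from about 4 N up to 8 N. The tool stopped dead at z = 0.0755 m, exactly the height expected for flush faces. At hand-in it was pushing down with 25.6 N, well over the pad's 9.8 N. The last pictures show no gap between the halves.
- **Other things on the desk:** comparing the first and last scene pictures showed no change around the counter, dispenser and tin. In the area to the right, 1230 pixels changed. I put that down to the upper half having been taken from there (it covered about 1200 pixels) and did not check it pixel by pixel. By eye the bystanders in that area stand where they were. The gripper partly hides the yellow highlighter in the last pictures, so I could not check it fully.
- **Checks that disagreed:** the two cameras put the lower half about 1 mm apart, so I took a spot between them. About 11 N of sideways force remained while holding shut. The sign-off gave no verdict.

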